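# Match a loose hinge leaf to the leaf on a jamb block

## Robot

A 7-joint arm with a two-finger parallel gripper is mounted at the origin on the work surface. World frame = base frame: x ahead of the robot, y to its left, z up, the work surface at z = 0. Lengths are in mm, angles in rad, forces in N, time in s.
With the tool pointing down it reaches from about 400 to 875 mm from the base axis. Payload 4.4 kg.
Tool frame: the origin (TCP) lies at the very end of the fingers, on their centre line; the grasp point (between the pads) lies 19 mm behind it; y points along the fingers, z is the direction in which the jaws open and shut, and the axes are right-handed (so a half turn about y gives the same grasp; the last joint's range is limited). The gripper opens to 85 mm and grips with 20 to 120 N. Pads are 22 mm wide; open, the fingers measure 114 mm over their backs; the gripper's body (76 mm by 85 mm) begins 54 mm behind the grasp point. The pads swing forward as they close: fully open they stand 13 mm farther back than shut.
Start: joints at [-1.36, 0.628, 0.038, 1.517, -0.027, 0.996, -0.02], TCP at [177.607, 625.279, 231.313] pointing down, gripper open.
Joint ranges: [-3.06, 3.06], [-0.37, 2.12], [-1.25, 1.32], [0.18, 2.47], [-1.1, 4.24], [0.23, 1.98], [-2.94, 2.94]. Speed limits (rad/s): [2.57, 2.57, 3.14, 3.14, 3.14, 3.14, 3.14].

## Interface

Orientations are given as [roll, pitch, yaw] about the fixed x, y, z axes, in that order (R = Rz(yaw) Ry(pitch) Rx(roll)).
In Python, from cell import read_state, get_image, finish_job gives the robot as it stands. The module is installed in compiled form; this text tells all that it offers.
- The arm moves only by the tool servo_tool, never from a script. Its argument "increments" is a list of rows, each an object of numbers: "dx", "dy", "dz": the shift along the world's x, y, z in cm; "ax", "ay", "az": the turn, a rotation vector about the world's x, y, z in rad; "claw": the closure, from -1 (fully open) to 1 (shut). A call has 1 to 8 rows; each row is the pose to reach, as a shift and turn from the pose commanded when the call began; what a row does not reach only later rows make up. A row lasts 1/12 s, in which the tool goes at most 41.7 mm and 7.16 degrees, less where a joint would pass 70% of its speed; a pose out of reach is approached as far as the arm can. A call with a gripper value outside its range is refused whole. The fingers move at their own pace and stop on an object; the grip force is fixed at half the most. Time passes only in rows, so rows that repeat a pose let the fingers close. It gives the time, the measured TCP pose, the force and the opening at its end, in the units of the state.
- read_state(): the state, without advancing time (a new reading comes with each control period).
- get_image(name): name is "side" or "top" or "wrist"; returns a dict with "color" (400x640x3 uint8, red, green, blue), "fov_y" (degrees; the focal length in pixels is half the picture's height over the tangent of half this angle, whatever the lens; pixels are square), "cx", "cy" (the principal point, pixels), "R" (3x3) and "t" (3): a world point X has camera coordinates R X + t. Camera axes: x right, y down, z forward; pixel columns grow to the right and rows downward; lengths in mm; the calibration is good to about 2 mm. The wrist camera is an equidistant fisheye: a pixel r from the principal point sees the ray r / f radians off the axis. A picture is of the moment at which its call begins. There is no depth.
- finish_job(): hands the job in, once; it reports no verdict.
The state is a dict: "clock": time; "qpos": joint angles; "qd": joint speeds; "tau": joint torques, N m; "eef_pos": TCP position; "tool_rot": TCP orientation; "force": force on the tool from outside, world axes, zero at the start; "torque": the same for the moment, N m; "width": finger opening in mm.
Only numpy, scipy, OpenCV 4.12 (cv2) and the standard library are available. Lean on these libraries where they do the work, as an engineer would, in place of code of your own. Each camera call takes 0.05 s, during which the arm holds its last target.

## Task

Pick the hinge leaf with the single middle knuckle off the free-spinning turntable and bring it gently, level, to the leaf on the jamb block, knuckle between the two fixed knuckles and plate out on the open side, so that a pin could go straight through all three holes. Finish while holding it there in mid-air, not letting go or pressing it against the fixed leaf. Leave the two-knuckle leaf on the turntable, and the pin and bearing ring where they stand.

Things in the scene. Friction and masses are not known exactly. Their poses are not given: they have to be found in the camera images.
- leaf_rib (a point): (All sizes in mm.) Centre of the upright rib (54 long in x, 12 thick in y) of the loose one-knuckle aluminium leaf (0.2 kg) lying flat on the turntable. x: along the rib to the knuckle, y: along the bore, z up. 20 above the underside. Plate 6 thick, 66 wide, x -27 to +33; the rib stands on it, x -27 to +27, top 34 above the underside. Centre of mass about 11 towards the knuckle.
- leaf_bore (a point): Centre of the bore of the loose leaf's one knuckle: 49 in +x of leaf_rib and 8 lower (12 above the underside, which is flush with the knuckle's bottom). Same axes. Knuckle 24 outside diameter, bore 13, 26 long in y, ends chamfered 2, in the middle of the leaf's edge.
- jamb_bore (a point): Point on the bore axis midway between the two fixed knuckles, 92 above the table: where leaf_bore must come. x level towards the block, y along the bores, z up. Knuckles 24 across, 18 long, inner faces at y -15 and +15 (gap 30). When matched the loose leaf's axes are parallel to these, its plate on the -x side, both plates level. Nothing below stops it going too low.
- jamb: Fixed wooden jamb block, 60 (x) x 110 (y) x 80 high, with its two-knuckle leaf on top (plate 6 thick) and a 12 high plywood foot. Origin: centre of its underside on the table; jamb_bore is at x -48, z 92. Block's face to the knuckles at x -30, plate's edge at -32: open space on the -x side.
- turntable_centre (a point): Centre of the top of the turntable, a grey disc 300 across, top 36 above the table. It turns about the vertical with hardly any friction when pushed; its foot is fixed.
- odd_leaf_rib (a point): Rib centre of the other loose leaf on the turntable: same rib and plate, but two outer knuckles with a gap between them (each 18 long, 24 across). It does not fit; leave it on the turntable. Axes as for leaf_rib.
- pin_mid (a point): Half-way up the steel hinge pin (9 thick, 80 long) that stands upright on its head (26 across) on the table. Leave alone.
- race_mid (a point): Centre of a steel bearing ring, 72 outside, 52 inside, 20 high, lying on the table. Leave alone.
Not all that is in view belongs to the job. Leave any yellow look-alike of the part that bears leaf_rib alone.

How it is judged:
By the outcome, as a careful person would: the job done as asked, in the order asked, and still so for the second after the job is handed in, while the arm keeps its last pose, push and grip.
It also fails if it takes over 35 s, if anything falls off the work surface, if the arm or the gripper's body presses on something with over 40 N, if the wrist force passes 120 N, or if a joint passes its speed limit or range.

## Working session

There is one attempt and no reset: what is moved stays moved. The work goes in short steps, Python scripts to look and compute and a tool call to move; the robot and the scene stay as the last step left them, time stands still between calls to the robot, and variables do not carry over. Pictures are saved under pics/ and viewed, and the job is handed in when it is done.

Besides the shell and the picture viewer there is one more tool, called after "Request:" as name(argument=value, ...) on one line, values as JSON. servo_tool: Moves the arm, as the interface text tells. Its arguments: {"type":"object","properties":{"increments":{"type":"array","items":{"type":"object","properties":{"dx":{"type":"number"},"dy":{"type":"number"},"dz":{"type":"number"},"ax":{"type":"number"},"ay":{"type":"number"},"az":{"type":"number"},"claw":{"type":"number"}}}}},"required":["increments"]}

```bash
mkdir -p pics; cat > h.py <<'E'
import numpy as np, cv2, pickle
from cell import read_state, get_image, finish_job
def snap(n,tag):
    d=get_image(n); cv2.imwrite(f'pics/{tag}.png',d['color'][:,:,::-1]); pickle.dump(d,open(f'pics/{tag}.pkl','wb')); return d
def load(tag): return pickle.load(open(f'pics/{tag}.pkl','rb'))
def f_(d): return d['color'].shape[0]/2/np.tan(np.radians(d['fov_y']/2))
def proj(d,X,fish=False):
    c=np.atleast_2d(X)@np.array(d['R']).T+np.array(d['t']); f=f_(d)
    if fish:
        rr=np.hypot(c[:,0],c[:,1]); th=np.arctan2(rr,c[:,2]); k=f*th/np.maximum(rr,1e-9)
    else: k=f/c[:,2]
    return np.c_[d['cx']+c[:,0]*k,d['cy']+c[:,1]*k]
def ray(d,u,v,fish=False):
    f=f_(d); a=np.array([u-d['cx'],v-d['cy']])/f
    if fish:
        th=np.hypot(*a); c=np.r_[a/max(th,1e-9)*np.sin(th),np.cos(th)]
    else: c=np.r_[a,1]
    R=np.array(d['R']); return -R.T@np.array(d['t']), R.T@c
def atz(d,u,v,z,fish=False):
    o,r=ray(d,u,v,fish); return o+r*(z-o[2])/r[2]
def crop(tag,x0,y0,x1,y1,s,out):
    im=cv2.imread(f'pics/{tag}.png')[y0:y1,x0:x1]; cv2.imwrite(f'pics/{out}.png',cv2.resize(im,None,fx=s,fy=s,interpolation=cv2.INTER_CUBIC))
E
python3 -c "
from h import *
for n in ['side','top','wrist']:
    d=snap(n,n+'0'); print(n,d['fov_y'],d['cx'],d['cy'],np.round(d['R'],3).tolist(),np.round(d['t'],1))
print(read_state())"
```

```text
side 56.043085583278504 318.13951873623165 188.14314036957455 [[0.831, -0.556, 0.015], [-0.265, -0.419, -0.868], [0.489, 0.717, -0.496]] [-420.8  227.4  808.6]
top 53.032689745812185 316.7560173086153 192.3012611891717 [[0.003, -1.0, 0.02], [-0.998, -0.004, -0.066], [0.066, -0.02, -0.998]] [  22.5  508.2 1326.6]
wrist 65.70646984690485 323.55520507684685 194.59271333845516 [[0.274, 0.962, -0.003], [0.918, -0.261, 0.299], [0.287, -0.085, -0.954]] [-648.5  -39.1  380.7]
{'clock': 0.15, 'qpos': array([-1.35978296,  0.62910854,  0.03845022,  1.51815086, -0.02698   ,
        0.99631102, -0.020014  ]), 'qd': array([-0.00060641, -0.00077705, -0.00104254, -0.00502931, -0.00132794,
        0.00058847,  0.00037111]), 'tau': array([ 1.50895168e-03, -5.63803554e+01,  1.22773871e+00, -1.93653309e+01,
        1.11726037e-02,  7.41718803e-03,  1.14412484e-05]), 'eef_pos': array([177.48292223, 624.79718878, 230.61264896]), 'tool_rot': array([-1.57225597e+00, -2.38886279e-05, -2.76818227e-01]), 'force': array([ 0.7241911 , -0.68928492, -0.08916622]), 'torque': array([ 0.02129394,  0.04298066, -0.02112464]), 'width': 85.24756390082374}
```

View pics/side0.png

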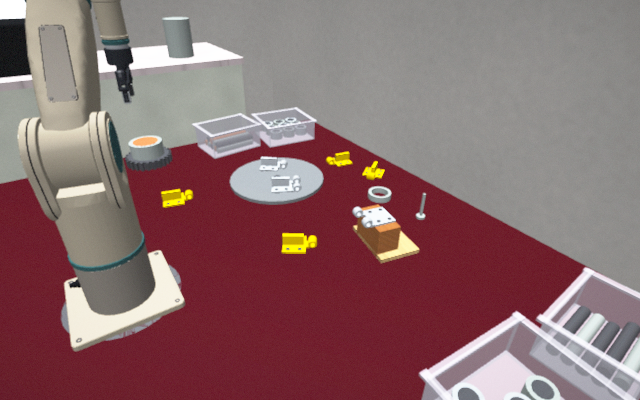

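View pics/top0.png

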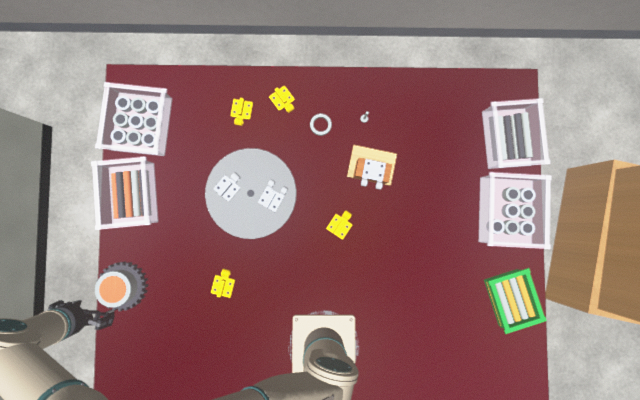

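View pics/wrist0.png

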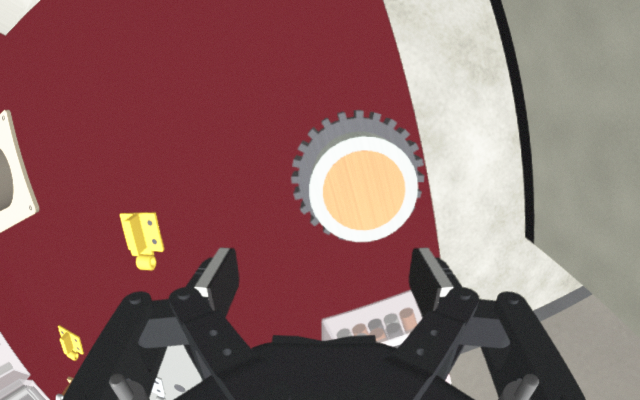

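```bash
python3 -c "
from h import *
crop('top0',200,145,300,245,6,'c1'); crop('top0',340,135,410,195,8,'c2'); crop('side0',225,145,335,205,7,'c3'); crop('side0',340,190,430,265,8,'c4')
d=load('top0'); print(atz(d,251,193.5,36), [atz(d,u,v,36) for u,v in [(205,193),(297,193),(251,148),(251,239)]])"
```

```text
[501.981475   241.01258973  36.        ] [array([503.02196805, 391.61244818,  36.        ]), array([504.2410401 ,  89.77161159,  36.        ]), array([653.12462003, 243.05905199,  36.        ]), array([353.07925702, 238.99646938,  36.        ])]
```

View pics/c1.png

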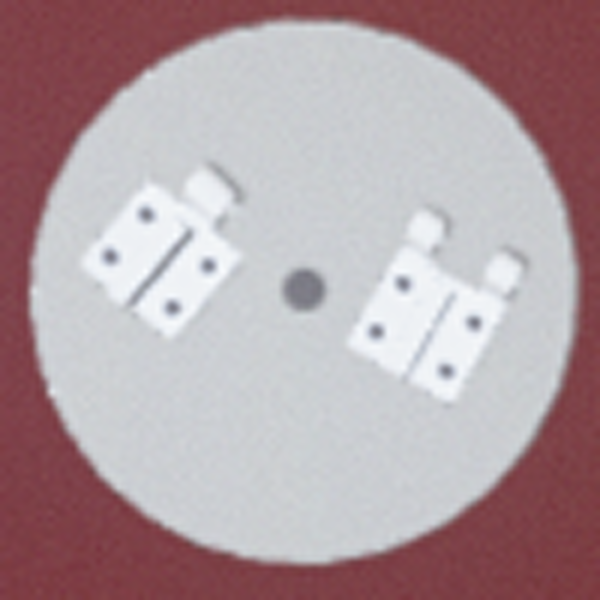

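View pics/c2.png

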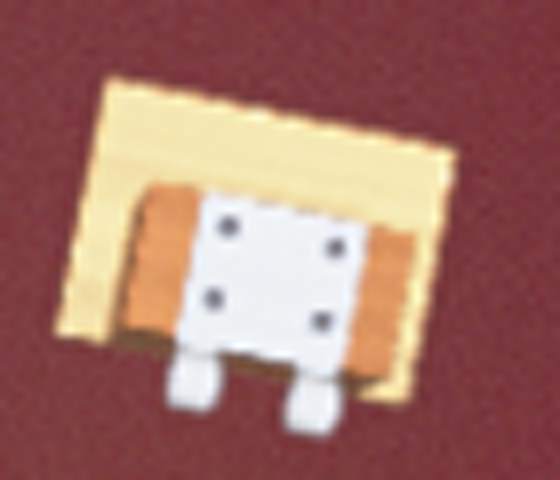

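View pics/c3.png

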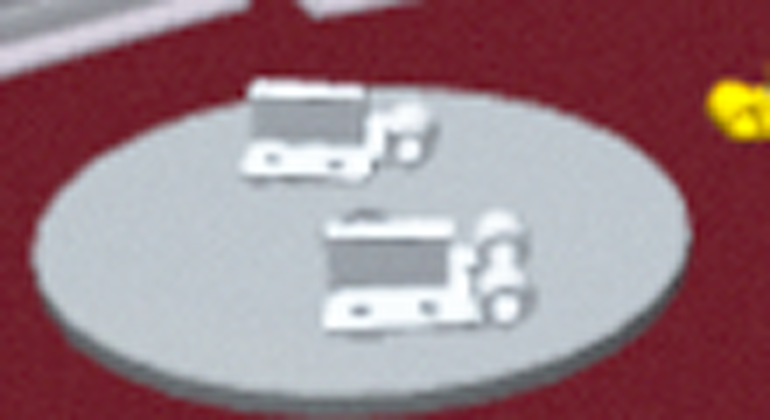

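View pics/c4.png

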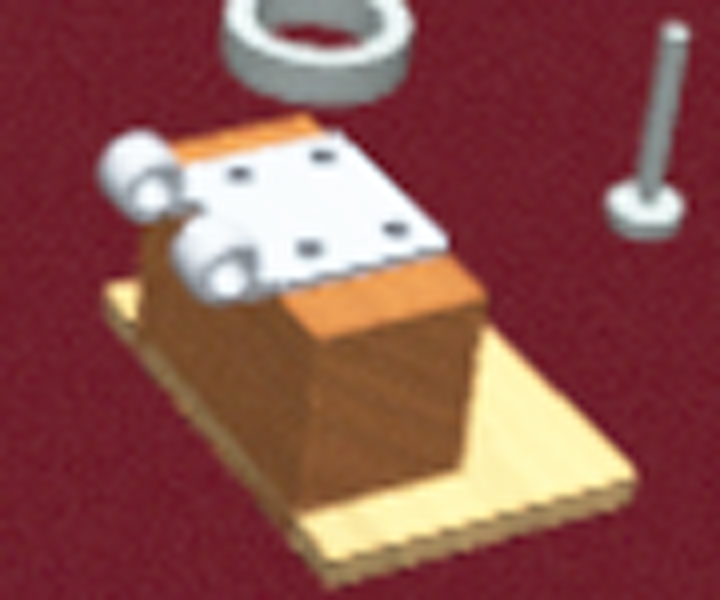

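```bash
cat >> h.py <<'E'
from scipy.optimize import least_squares
def loc(p,M):
    x,y,a=p[:3]; M=np.atleast_2d(M).astype(float); c,s=np.cos(a),np.sin(a)
    return np.c_[x+c*M[:,0]-s*M[:,1], y+s*M[:,0]+c*M[:,1], M[:,2]]
def fit(obs,p0):
    # obs: list of (d,fish,M,uv)
    def r(p): return np.concatenate([(proj(d,loc(p,M),fi)-np.array(uv)).ravel() for d,fi,M,uv in obs])
    s=least_squares(r,p0,x_scale=[10,10,.1]); return s.x,r(s.x).reshape(-1,2)
def cp(x0,y0,s,L): return [(x0+(u+.5)/s-.5,y0+(v+.5)/s-.5) for u,v in L]
E
cat > a.py <<'E'
from h import *
T=load('top0');S=load('side0')
LP=[[33,33,42],[-27,33,42],[-27,-33,42],[33,-33,42]]
uv=cp(200,145,6,[(152,180),(82,263),(172,340),(243,255)])
print('leaf top',fit([(T,0,LP,uv)],[500,300,-.7]))
# side: plate near corners & rib
SM=[[-27,-33,42],[33,-33,42],[-27,-6,70],[27,-6,70]]
uvs=cp(225,145,7,[(245,172),(362,180),(250,97),(365,100)])
print('leaf side',fit([(S,0,SM,uvs)],[500,300,-.7]))
JP=[[28,33,86],[28,-33,86],[-32,-33,86],[-32,33,86],[30,55,80],[30,-55,80],[-30,55,80]]
uj=cp(340,135,8,[(203,192),(367,220),(345,378),(180,345),(145,185),(415,233),(122,328)])
p,r=fit([(T,0,JP,uj)],[550,-180,-.1]);print('jamb',p,r,loc(p,[-48,0,92]))
JS=[[28,33,86],[28,-33,86],[30,-55,80],[-30,-55,80],[30,55,80]]
us=cp(340,190,8,[(340,132),(448,240),(485,298),(315,338),(308,115)])
p,r=fit([(S,0,JS,us)],[550,-180,-.1]);print('jamb side',p,r,loc(p,[-48,0,92]))
E
python3 a.py
```

```text
leaf top (array([517.61235176, 321.87225692,  -0.68799124]), array([[-0.02325923, -0.181303  ],
       [-0.30275801,  0.0201395 ],
       [ 0.12118744,  0.04163597],
       [ 0.20541784,  0.11746847]]))
leaf side (array([516.65760374, 311.39309013,  -0.70312951]), array([[-0.58068764,  0.06897012],
       [ 0.62144375,  0.09648836],
       [ 0.19268391, -0.39589972],
       [-0.23471843,  0.17634952]]))
jamb [ 5.77598283e+02 -1.56307186e+02 -1.68532710e-01] [[ 0.01111635  0.5221154 ]
 [-0.21255921  0.56697413]
 [-0.44561312 -0.80809987]
 [-0.1631384  -0.2314859 ]
 [ 0.37081005 -0.11013494]
 [ 0.25444534 -0.22983824]
 [ 0.18868492  0.2965545 ]] [[ 530.27834933 -148.25585712   92.        ]]
jamb side [ 5.78343839e+02 -1.60662016e+02 -2.18429626e-01] [[-0.18938334  0.0920831 ]
 [-0.15217655  0.276329  ]
 [ 0.50180442 -0.16846337]
 [-0.24143671 -0.02485354]
 [ 0.07859864 -0.21811605]] [[ 531.4843694 -150.2605677   92.       ]]
```

Request:
servo_tool(increments=[{"dx":1.5,"dy":-1.3,"az":-0.02,"claw":-0.2},{"dx":4,"dy":-3.6,"az":-0.06,"claw":-0.2},{"dx":7,"dy":-6.2,"az":-0.11,"claw":-0.2},{"dx":10,"dy":-9,"az":-0.16,"claw":-0.2},{"dx":13,"dy":-11.7,"az":-0.21,"claw":-0.2},{"dx":16,"dy":-14.4,"az":-0.26,"claw":-0.2},{"dx":19,"dy":-17,"az":-0.31,"claw":-0.2},{"dx":22,"dy":-19.8,"az":-0.36,"claw":-0.2}])

```text
invalid input at $.increments[0]: expected keys dx, dy, dz, ax, ay, az, claw
```

Request:
servo_tool(increments=[{"dx":1.5,"dy":-1.3,"dz":0,"ax":0,"ay":0,"az":-0.02,"claw":-0.2},{"dx":4,"dy":-3.6,"dz":0,"ax":0,"ay":0,"az":-0.06,"claw":-0.2},{"dx":7,"dy":-6.2,"dz":0,"ax":0,"ay":0,"az":-0.11,"claw":-0.2},{"dx":10,"dy":-9,"dz":0,"ax":0,"ay":0,"az":-0.16,"claw":-0.2},{"dx":13,"dy":-11.7,"dz":0,"ax":0,"ay":0,"az":-0.21,"claw":-0.2},{"dx":16,"dy":-14.4,"dz":0,"ax":0,"ay":0,"az":-0.26,"claw":-0.2},{"dx":19,"dy":-17,"dz":0,"ax":0,"ay":0,"az":-0.31,"claw":-0.2},{"dx":22,"dy":-19.8,"dz":0,"ax":0,"ay":0,"az":-0.36,"claw":-0.2}])

```text
clock: 0.82
eef_pos: [399.1, 425.1, 231.4]
tool_rot: [-1.571, -0.0, -0.64]
force: [0.7, 0.7, 0.3]
width: 51.0
```

```bash
python3 -c "
from h import *
d=load('wrist0');R=np.array(d['R']);c=-R.T@d['t'];print(c,R[2]);a=-.277;o=c-[177.6,625.3,231.3]
print('x,z tool off',o@[np.cos(a),np.sin(a),0],o@[-np.sin(a),np.cos(a),0]); print(R[2]@[np.cos(a),np.sin(a),0]); print(proj(d,[[177.6,625.3,231.3]],1))
s=read_state();print(s['eef_pos'],s['tool_rot'])"
```

```text
[104.54004329 645.64932364 373.09714073] [ 0.28657753 -0.08450713 -0.95432272]
x,z tool off -75.8398790894384 -0.406186105092523
0.29876351939720786
[[325.21911319 252.73686897]]
[399.11379428 425.10788338 231.36120235] [-1.57075881e+00 -1.32478321e-04 -6.40043633e-01]
```

Request:
servo_tool(increments=[{"dx":3,"dy":-2.8,"dz":-0.8,"ax":0,"ay":0,"az":-0.02,"claw":-0.2},{"dx":6,"dy":-5.6,"dz":-1.6,"ax":0,"ay":0,"az":-0.03,"claw":-0.2},{"dx":9,"dy":-8.4,"dz":-2.4,"ax":0,"ay":0,"az":-0.04,"claw":-0.2},{"dx":10.8,"dy":-10,"dz":-3,"ax":0,"ay":0,"az":-0.05,"claw":-0.2},{"dx":11.3,"dy":-10.5,"dz":-3,"ax":0,"ay":0,"az":-0.05,"claw":-0.2},{"dx":11.3,"dy":-10.5,"dz":-3,"ax":0,"ay":0,"az":-0.05,"claw":-0.2}])

```text
clock: 1.32
eef_pos: [512.6, 318.4, 200.8]
tool_rot: [-1.572, -0.001, -0.693]
force: [0.2, -0.5, 0.0]
width: 51.3
```

```bash
python3 -c "
from h import *
d=snap('wrist','wrist1'); s=read_state();print(s['clock'],s['eef_pos'],s['tool_rot'])
snap('side','side1')"
```

```text
1.3667 [510.8375295  321.1609698  201.12537708] [-1.57142981e+00  4.38790234e-04 -6.89316149e-01]
```

View pics/wrist1.png

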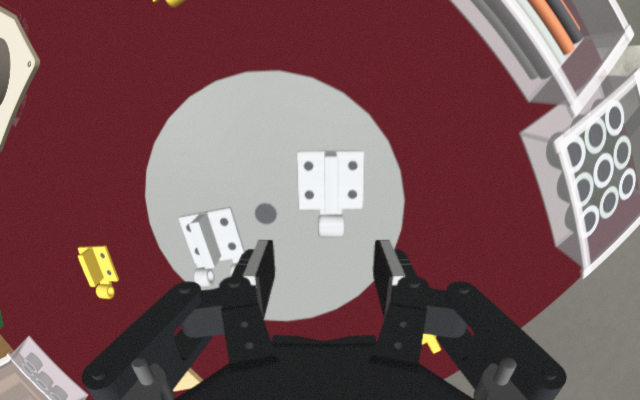

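```bash
python3 -c "
from h import *
crop('wrist1',285,135,380,245,6,'c5')"
```

```text
(no output)
```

View pics/c5.png

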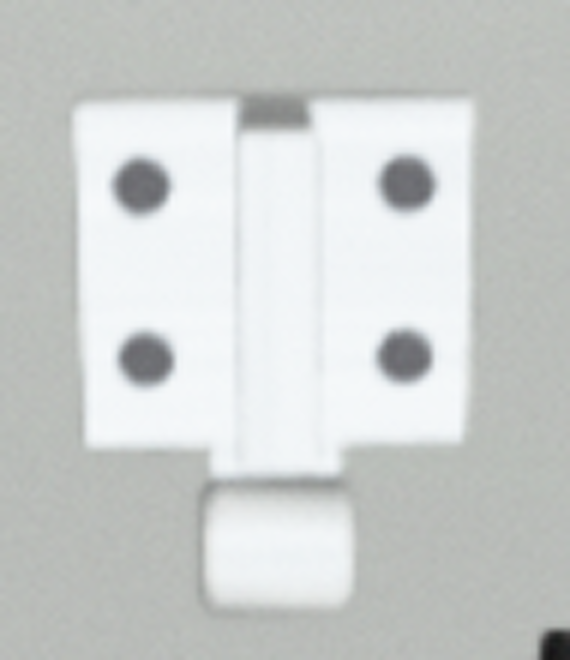

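```bash
python3 -c "
from h import *
W=load('wrist1')
M=[[-27,-33,42],[-27,33,42],[33,33,42],[33,-33,42],[-27,-6,70],[-27,6,70]]
uv=cp(285,135,6,[(76,102),(473,100),(463,440),(88,445),(240,128),(312,128)])
p,r=fit([(W,1,M,uv)],[517,320,-.69]);print(p,r.round(2).tolist());a=p[2]
s=read_state();e=s['eef_pos'];c=np.r_[np.cos(a),np.sin(a)];n=np.r_[-np.sin(a),np.cos(a)]
print('rel x,y of leaf wrt tcp',(p[:2]-e[:2])@c,(p[:2]-e[:2])@n,s['tool_rot'])
# grip centre at leaf x=+9
g=p[:2]+9*c;print('target',g,'move cm',(g-e[:2])/10)"
```

```text
[517.38036431 322.75819726  -0.6823722 ] [[-0.53, -0.13], [0.16, -0.38], [0.47, 0.16], [-0.52, -0.01], [-0.51, 0.25], [0.89, 0.14]]
rel x,y of leaf wrt tcp 6.048869029166243 4.663171483308691 [-1.57080328e+00  1.38993424e-03 -6.86461949e-01]
target [524.36507447 317.08247493] move cm [ 1.46198728 -0.58713667]
```

Request:
servo_tool(increments=[{"dx":0.4,"dy":-0.15,"dz":-1.5,"ax":0,"ay":0,"az":0,"claw":-0.2},{"dx":1,"dy":-0.4,"dz":-4,"ax":0,"ay":0,"az":0,"claw":-0.2},{"dx":1.38,"dy":-0.54,"dz":-7,"ax":0,"ay":0,"az":0,"claw":-0.2},{"dx":1.38,"dy":-0.54,"dz":-10,"ax":0,"ay":0,"az":0,"claw":-0.2},{"dx":1.38,"dy":-0.54,"dz":-12.5,"ax":0,"ay":0,"az":0,"claw":-0.2},{"dx":1.38,"dy":-0.54,"dz":-13.8,"ax":0,"ay":0,"az":0,"claw":-0.2},{"dx":1.38,"dy":-0.54,"dz":-14.2,"ax":0,"ay":0,"az":0,"claw":-0.2},{"dx":1.38,"dy":-0.54,"dz":-14.2,"ax":0,"ay":0,"az":0,"claw":-0.2}])

```text
clock: 2.08
eef_pos: [523.3, 318.0, 59.0]
tool_rot: [-1.572, 0.001, -0.685]
force: [0.6, -0.1, 1.7]
width: 51.1
```

```bash
python3 -c "
from h import *
d=snap('wrist','wrist2'); s=read_state();print(s['clock'],s['eef_pos'],s['tool_rot'])
crop('wrist2',200,100,460,300,3,'c6')
d=snap('side','side2');crop('side2',200,90,340,210,6,'c7'); s=read_state();print(s['clock'],s['eef_pos'],s['tool_rot'])"
```

```text
2.1333 [524.28949435 318.16384976  60.07507172] [-1.56965206e+00  1.27587645e-04 -6.85273727e-01]
2.1833 [524.97001724 318.14241841  60.74274327] [-1.56833157e+00 -4.66924356e-04 -6.85789458e-01]
```

View pics/c6.png

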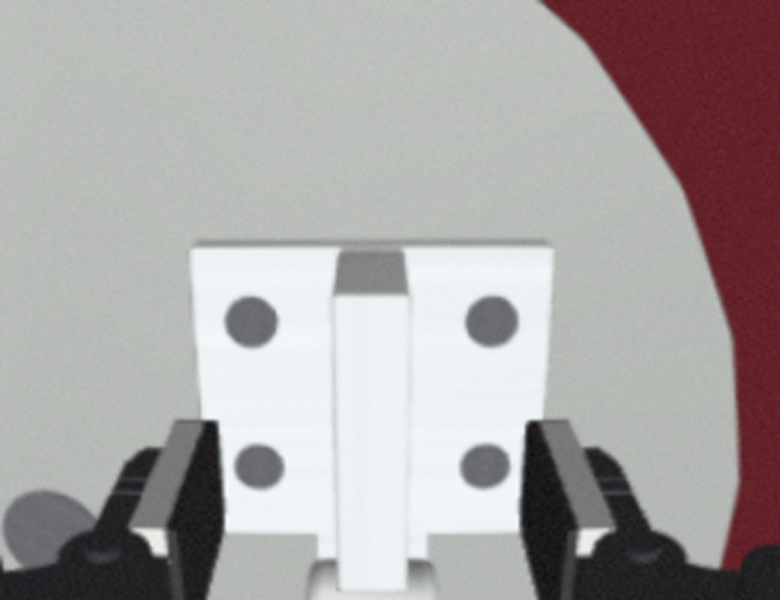

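View pics/c7.png

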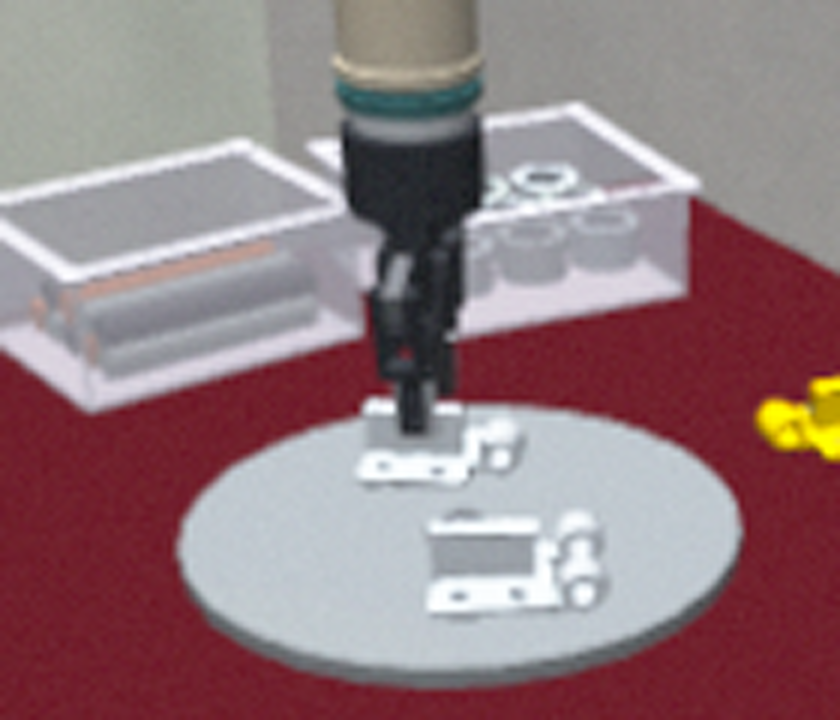

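Request:
servo_tool(increments=[{"dx":0,"dy":0,"dz":-0.5,"ax":0,"ay":0,"az":0,"claw":-0.1},{"dx":0,"dy":0,"dz":-1.0,"ax":0,"ay":0,"az":0,"claw":0.1},{"dx":0,"dy":0,"dz":-1.2,"ax":0,"ay":0,"az":0,"claw":0.3},{"dx":0,"dy":0,"dz":-1.2,"ax":0,"ay":0,"az":0,"claw":0.5},{"dx":0,"dy":0,"dz":-1.2,"ax":0,"ay":0,"az":0,"claw":0.6},{"dx":0,"dy":0,"dz":-1.2,"ax":0,"ay":0,"az":0,"claw":0.6}])

```text
clock: 2.68
eef_pos: [524.6, 316.9, 47.5]
tool_rot: [-1.571, -0.0, -0.687]
force: [1.0, -0.0, -0.7]
width: 17.3
```

```bash
python3 -c "
from h import *
d=snap('wrist','wrist3'); s=read_state();print(s['clock'],s['eef_pos'],s['tool_rot'],s['width'],s['force'])
crop('wrist3',200,100,460,300,3,'c8')"
```

```text
2.7333 [524.5483253  316.87898784  47.47033124] [-1.57053007e+00 -3.92798687e-05 -6.86982571e-01] 17.06801647942099 [ 0.8994798  -0.40582815 -0.06770286]
```

View pics/c8.png

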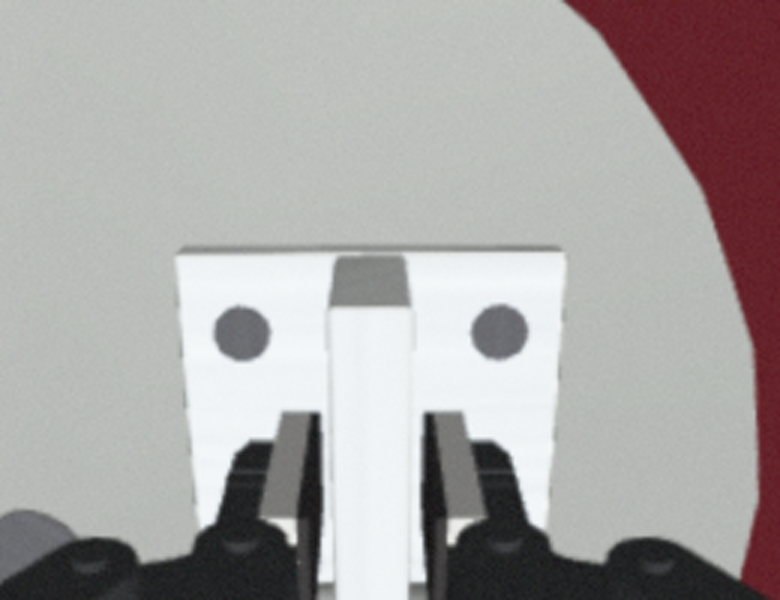

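Request:
servo_tool(increments=[{"dx":0,"dy":0,"dz":0,"ax":0,"ay":0,"az":0,"claw":0.7},{"dx":0,"dy":0,"dz":0,"ax":0,"ay":0,"az":0,"claw":0.8},{"dx":0,"dy":0,"dz":0,"ax":0,"ay":0,"az":0,"claw":1},{"dx":0,"dy":0,"dz":0,"ax":0,"ay":0,"az":0,"claw":1},{"dx":0,"dy":0,"dz":0,"ax":0,"ay":0,"az":0,"claw":1},{"dx":0,"dy":0,"dz":0,"ax":0,"ay":0,"az":0,"claw":1}])

```text
clock: 3.23
eef_pos: [524.7, 316.9, 47.6]
tool_rot: [-1.57, -0.0, -0.687]
force: [0.6, -0.6, 3.9]
width: 10.5
```

Request:
servo_tool(increments=[{"dx":0,"dy":0,"dz":0.3,"ax":0,"ay":0,"az":0,"claw":1},{"dx":0,"dy":0,"dz":1,"ax":0,"ay":0,"az":0,"claw":1},{"dx":0,"dy":0,"dz":3,"ax":0,"ay":0,"az":0,"claw":1},{"dx":0,"dy":0,"dz":5.5,"ax":0,"ay":0,"az":0,"claw":1},{"dx":0,"dy":0,"dz":8.5,"ax":0,"ay":0,"az":0,"claw":1},{"dx":0,"dy":0,"dz":11,"ax":0,"ay":0,"az":0,"claw":1},{"dx":0,"dy":0,"dz":12.5,"ax":0,"ay":0,"az":0,"claw":1},{"dx":0,"dy":0,"dz":12.5,"ax":0,"ay":0,"az":0,"claw":1}])

```text
clock: 3.9
eef_pos: [526.2, 318.1, 176.2]
tool_rot: [-1.564, -0.002, -0.687]
force: [0.8, 0.0, -2.8]
width: 11.0
```

```bash
python3 -c "
from h import *
d=snap('wrist','wrist4'); s=read_state();print(s['clock'],s['eef_pos'],s['tool_rot'],s['width'],s['force'],s['torque'])
d=snap('side','side4');crop('side4',200,60,340,210,5,'c9')"
```

```text
3.95 [525.07127255 317.51328611 173.97172575] [-1.56754540e+00 -7.43698208e-04 -6.86638323e-01] 10.716806157698517 [ 0.16585604 -0.21231277 -2.79145958] [0.01984133 0.00071609 0.01875228]
```

View pics/wrist4.png

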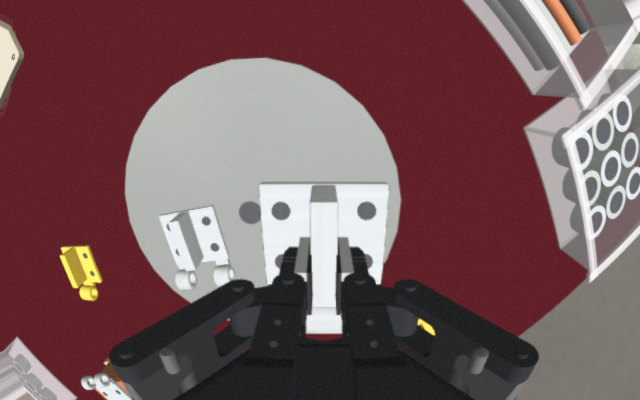

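View pics/c9.png

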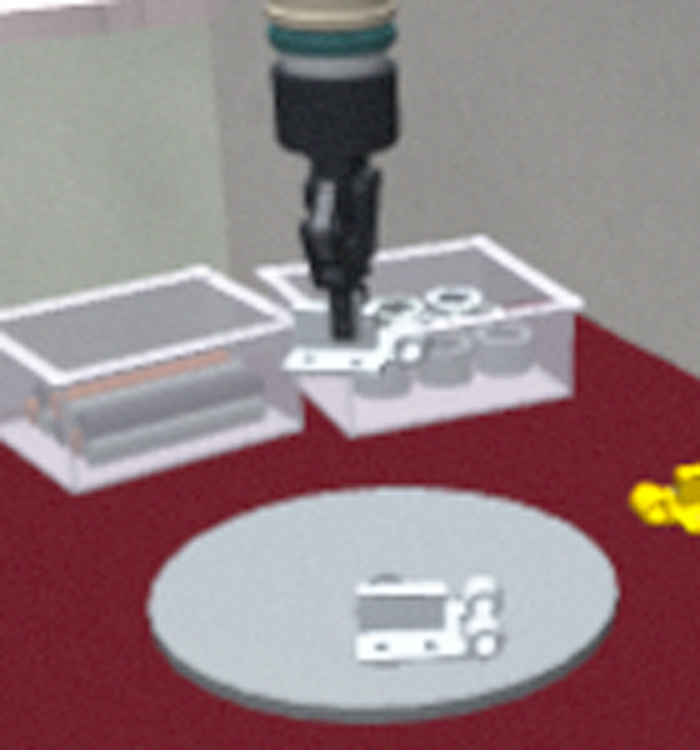

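```bash
python3 -c "
from h import *
crop('wrist4',200,100,460,300,3,'c10')
A=cv2.imread('pics/wrist3.png',0)[175:240,250:400];B=cv2.imread('pics/wrist4.png',0)[175:240,250:400]
cv2.imwrite('pics/c11.png',cv2.resize(np.vstack([A,B]),None,fx=5,fy=4,interpolation=cv2.INTER_CUBIC))"
```

```text
(no output)
```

View pics/c11.png

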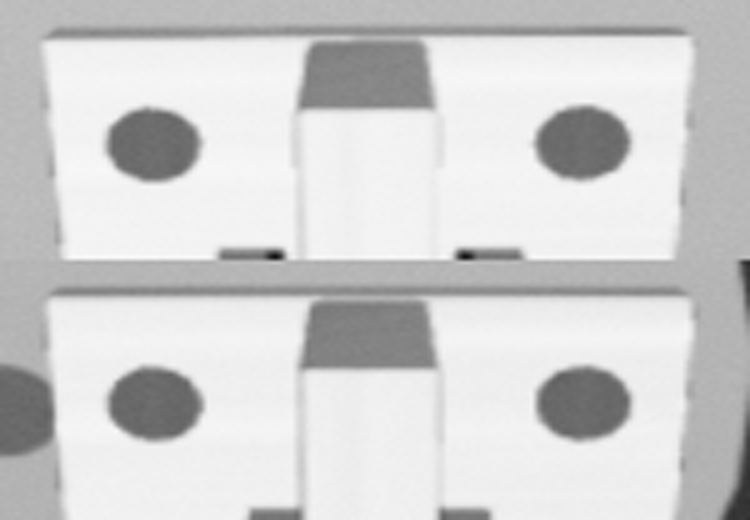

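View pics/c10.png

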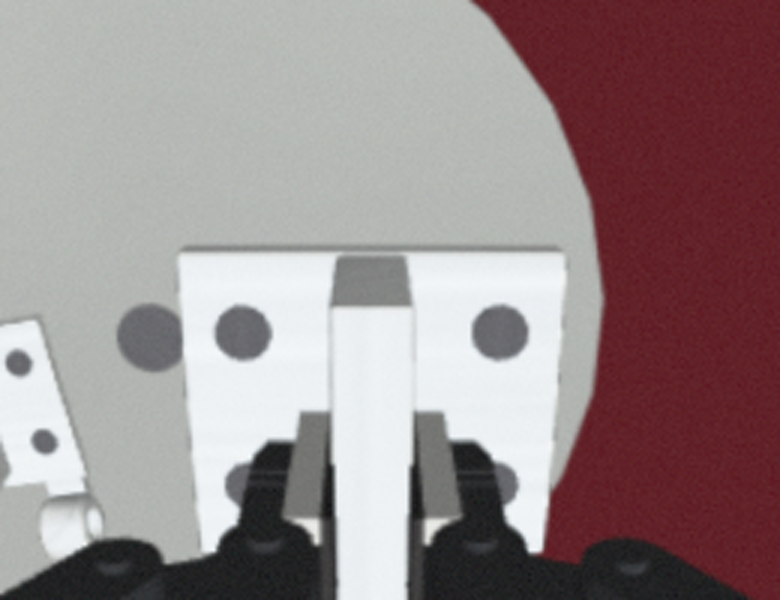

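Request:
servo_tool(increments=[{"dx":0.2,"dy":-1,"dz":0,"ax":0,"ay":0,"az":0.01,"claw":1},{"dx":0.6,"dy":-3,"dz":0,"ax":0,"ay":0,"az":0.03,"claw":1},{"dx":1.1,"dy":-6,"dz":0,"ax":0,"ay":0,"az":0.06,"claw":1},{"dx":1.7,"dy":-9,"dz":0,"ax":0,"ay":0,"az":0.09,"claw":1},{"dx":2.2,"dy":-12,"dz":0,"ax":0,"ay":0,"az":0.12,"claw":1},{"dx":2.8,"dy":-15,"dz":0,"ax":0,"ay":0,"az":0.16,"claw":1},{"dx":3.4,"dy":-18,"dz":0,"ax":0,"ay":0,"az":0.19,"claw":1},{"dx":4,"dy":-21,"dz":0,"ax":0,"ay":0,"az":0.22,"claw":1}])

```text
clock: 4.67
eef_pos: [563.1, 104.2, 170.5]
tool_rot: [-1.574, 0.003, -0.465]
force: [-0.3, -0.2, -3.0]
width: 10.6
```

Request:
servo_tool(increments=[{"dx":0.6,"dy":-3,"dz":0,"ax":0,"ay":0,"az":0.03,"claw":1},{"dx":1.2,"dy":-6,"dz":0,"ax":0,"ay":0,"az":0.06,"claw":1},{"dx":1.8,"dy":-9,"dz":0,"ax":0,"ay":0,"az":0.09,"claw":1},{"dx":2.4,"dy":-12,"dz":0,"ax":0,"ay":0,"az":0.12,"claw":1},{"dx":3.0,"dy":-15,"dz":0,"ax":0,"ay":0,"az":0.16,"claw":1},{"dx":3.6,"dy":-18,"dz":0,"ax":0,"ay":0,"az":0.19,"claw":1},{"dx":4.2,"dy":-21,"dz":0,"ax":0,"ay":0,"az":0.22,"claw":1},{"dx":4.6,"dy":-23,"dz":0,"ax":0,"ay":0,"az":0.25,"claw":1}])

```text
clock: 5.33
eef_pos: [608.7, -128.3, 170.2]
tool_rot: [-1.573, 0.003, -0.219]
force: [-0.3, -1.1, -0.7]
width: 10.5
```

Request:
servo_tool(increments=[{"dx":0.4,"dy":-2,"dz":-0.7,"ax":0,"ay":0,"az":0.02,"claw":1},{"dx":0.6,"dy":-3.5,"dz":-1,"ax":0,"ay":0,"az":0.025,"claw":1},{"dx":0.6,"dy":-4,"dz":-1.5,"ax":0,"ay":0,"az":0.025,"claw":1},{"dx":0.6,"dy":-4,"dz":-1.5,"ax":0,"ay":0,"az":0.025,"claw":1},{"dx":0.6,"dy":-4,"dz":-1.5,"ax":0,"ay":0,"az":0.025,"claw":1},{"dx":0.6,"dy":-4,"dz":-1.5,"ax":0,"ay":0,"az":0.025,"claw":1},{"dx":0.6,"dy":-4,"dz":-1.5,"ax":0,"ay":0,"az":0.025,"claw":1}])

```text
clock: 5.92
eef_pos: [616.5, -161.2, 157.4]
tool_rot: [-1.57, 0.0, -0.189]
force: [0.7, -0.2, -1.4]
width: 10.6
```

```bash
python3 -c "
from h import *
print(read_state()['eef_pos']);d=snap('wrist','wrist5'); s=read_state();print(s['clock'],s['eef_pos'],s['tool_rot'],s['width'],s['force'],s['torque'])
"
```

```text
[ 616.4992504  -161.2097326   157.37842943]
5.9667 [ 616.63880311 -161.46503121  157.55225554] [-1.57005460e+00 -1.29024971e-04 -1.89708465e-01] 10.700841359129546 [ 0.13323965  0.2668539  -0.82679555] [-0.063173    0.02092655 -0.04195506]
```

View pics/wrist5.png

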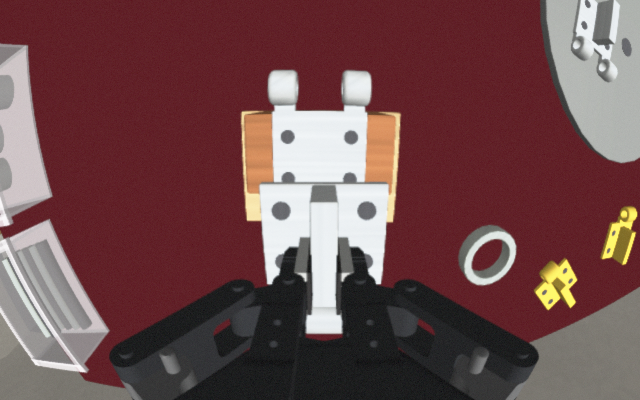

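Beautiful view of the jamb, at (245–400, 70–220), with the held leaf below it. Measuring both now.

```bash
python3 -c "
from h import *
crop('wrist5',235,60,410,200,4.5,'c12')"
```

```text
(no output)
```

View pics/c12.png

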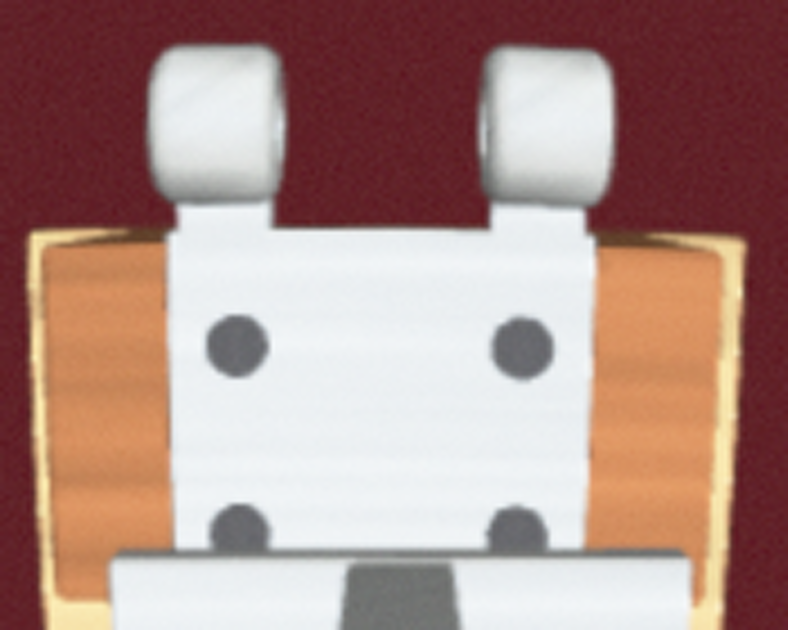

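```bash
python3 -c "
from h import *
crop('wrist5',250,170,400,340,4.5,'c13')"
```

```text
(no output)
```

View pics/c13.png

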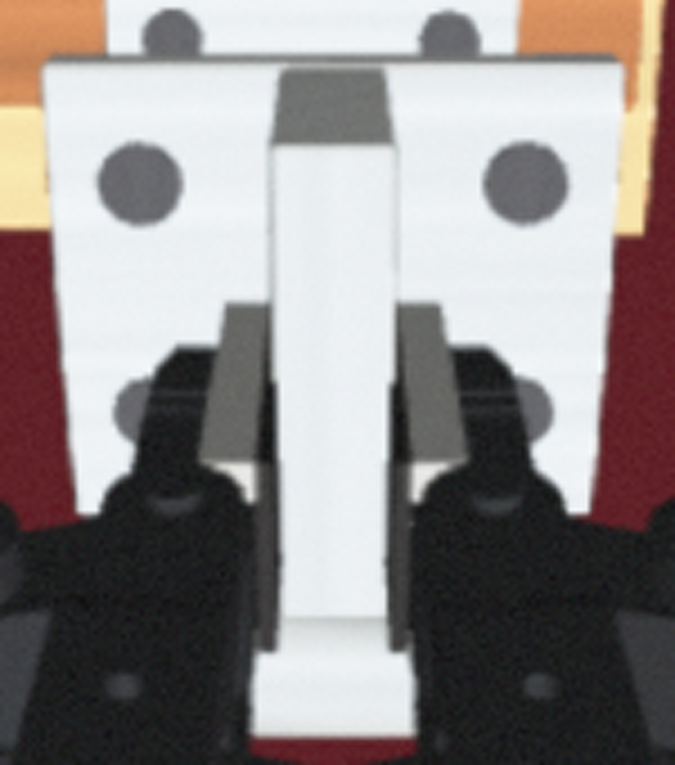

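```bash
cat > b.py <<'E'
from h import *
W=load('wrist5'); s=read_state()
def cyl(p,x,y,z,r=12):
    t=np.linspace(0,2*np.pi,721); return proj(W,loc(p,np.c_[x+r*np.cos(t),np.full_like(t,y),z+r*np.sin(t)]),1)[:,1]
JP=np.array([[-32,-33,86],[-32,33,86],[-30,-55,80],[-30,55,80],[30,-55,80],[30,55,80]],float)
uj=np.array(cp(235,60,4.5,[(167,232),(597,236),(45,245),(722,252),(57,598),(703,603)]))
kv=np.array(cp(235,60,4.5,[(0,44),(0,206),(0,47),(0,208)]))[:,1]
lu=np.array(cp(235,60,4.5,[(382,0),(382,0)]))[:,0]
def rj(p):
    M=JP+[0,0,p[3]]
    q=proj(W,loc(p,M),1)-uj
    a=cyl(p,-48,-24,92+p[3]);b=cyl(p,-48,24,92+p[3])
    return np.r_[q.ravel(),a.min()-kv[0],a.max()-kv[1],b.min()-kv[2],b.max()-kv[3]]
LP=np.array([[-27,-33,6],[-27,33,6],[33,-33,6],[33,33,6],[-27,-6,34],[-27,6,34],[27,-6,34],[27,6,34]],float)
ul=np.array(cp(250,170,4.5,[(45,66),(625,63),(78,513),(591,514),(272,143),(393,143),(279,617),(391,617)]))
lk=np.array(cp(250,170,4.5,[(255,738),(415,738)]))
def rl(p):
    q=proj(W,loc(p,LP+[0,0,p[3]]),1)-ul
    a=cyl(p,49,0,12+p[3]).max()
    return np.r_[q.ravel(),a-lk[0,1]]
for free in (1,0):
    o=[]
    for nm,r,p0 in (('jamb',rj,[578,-158,-.19,0]),('leaf',rl,[608,-160,-.19,s['eef_pos'][2]-11.6])):
        if free: f=least_squares(r,p0,x_scale=[1,1,.01,1]); p=f.x
        else: f=least_squares(lambda q:r(np.r_[q,p0[3]]),p0[:3],x_scale=[1,1,.01]); p=np.r_[f.x,p0[3]]
        print(nm,p.round(3),'res',f.fun.round(2)); o.append(p)
    J,L=o; b=loc(J,[-48,0,92+J[3]])[0]; l=loc(L,[49,0,12+L[3]])[0]
    print('jamb_bore',b,'leaf_bore',l,'delta',b-l,'dyaw',J[2]-L[2])
    e=s['eef_pos'];print('leaf yaw-tool yaw',L[2]-s['tool_rot'][2],'bore rel tcp',l-e)
print(s['eef_pos'],s['tool_rot'])
E
python3 b.py
```

```text
jamb [ 5.79578e+02 -1.57663e+02 -2.01000e-01 -3.15300e+00] res [ 0.58 -0.41 -0.48 -0.49 -0.48 -0.08  0.33 -0.32  0.19  0.2  -0.13  0.59
  0.64 -0.36  0.51 -0.22]
leaf [ 6.08836e+02 -1.59888e+02 -1.88000e-01  1.44702e+02] res [-0.93 -0.21  0.28  0.14  0.16  0.47 -0.09 -0.02 -0.8   0.34  1.32  0.27
  0.08 -0.24 -0.16 -0.29 -0.71]
jamb_bore [ 532.54757207 -148.06595562   88.84722278] leaf_bore [ 656.97462065 -169.03374729  156.70174648] delta [-124.42704858   20.96779167  -67.8545237 ] dyaw -0.013546405227881642
leaf yaw-tool yaw 0.001966674539473967 bore rel tcp [40.33581755 -7.56871608 -0.85050906]
jamb [ 5.79449e+02 -1.57602e+02 -2.01000e-01  0.00000e+00] res [-0.12 -0.45  0.2  -0.52 -1.52 -0.06  1.37 -0.28 -0.73  1.24  0.78  1.65
 -0.02 -0.5  -0.14 -0.34]
leaf [ 6.08257e+02 -1.59778e+02 -1.88000e-01  1.45952e+02] res [-1.49 -0.68  0.84 -0.33 -0.27  0.82  0.34  0.33 -0.96 -0.05  1.47 -0.12
 -0.03  0.38 -0.05  0.33  0.  ]
jamb_bore [ 532.41826262 -148.00463325   92.        ] leaf_bore [ 656.39596194 -168.92314823  157.95225554] delta [-123.97769933   20.91851498  -65.95225554] dyaw -0.013564790768859192
leaf yaw-tool yaw 0.0019740140270911033 bore rel tcp [39.75715883 -7.45811701  0.4       ]
[ 616.63880311 -161.46503121  157.55225554] [-1.57005460e+00 -1.29024971e-04 -1.89708465e-01]
```

Request:
servo_tool(increments=[{"dx":-1,"dy":0.2,"dz":0,"ax":0,"ay":0,"az":-0.003,"claw":1},{"dx":-3.5,"dy":0.6,"dz":0,"ax":0,"ay":0,"az":-0.0125,"claw":1},{"dx":-6.5,"dy":1.1,"dz":0,"ax":0,"ay":0,"az":-0.0125,"claw":1},{"dx":-9.5,"dy":1.7,"dz":0,"ax":0,"ay":0,"az":-0.0125,"claw":1},{"dx":-11.7,"dy":2.1,"dz":0,"ax":0,"ay":0,"az":-0.0125,"claw":1},{"dx":-12.4,"dy":2.2,"dz":0,"ax":0,"ay":0,"az":-0.0125,"claw":1},{"dx":-12.4,"dy":2.2,"dz":0,"ax":0,"ay":0,"az":-0.0125,"claw":1},{"dx":-12.4,"dy":2.2,"dz":0,"ax":0,"ay":0,"az":-0.0125,"claw":1}])

```text
clock: 6.63
eef_pos: [494.0, -140.9, 158.0]
tool_rot: [-1.571, -0.003, -0.203]
force: [0.5, -1.0, -2.3]
width: 10.9
```

Request:
servo_tool(increments=[{"dx":0,"dy":0,"dz":-0.5,"ax":0,"ay":0,"az":0,"claw":1},{"dx":0,"dy":0,"dz":-1,"ax":0,"ay":0,"az":0,"claw":1},{"dx":0,"dy":0,"dz":-1,"ax":0,"ay":0,"az":0,"claw":1},{"dx":0,"dy":0,"dz":-1,"ax":0,"ay":0,"az":0,"claw":1},{"dx":0,"dy":0,"dz":-1,"ax":0,"ay":0,"az":0,"claw":1},{"dx":0,"dy":0,"dz":-1,"ax":0,"ay":0,"az":0,"claw":1}])

```text
clock: 7.13
eef_pos: [492.6, -141.2, 147.2]
tool_rot: [-1.571, -0.0, -0.204]
force: [-0.1, -0.4, -0.6]
width: 10.8
```

```bash
python3 -c "
from h import *
print(read_state()['eef_pos']);d=snap('wrist','wrist6'); d=snap('side','side6');d=snap('top','top6');s=read_state();print(s['clock'],s['eef_pos'],s['tool_rot'],s['width'],s['force'],s['torque'])
crop('side6',320,120,440,270,5,'c14')
crop('wrist6',235,170,415,350,4,'c15')
"
```

```text
[ 492.6464188  -141.17371851  147.21887326]
7.2833 [ 492.54474098 -141.1710975   147.40474643] [-1.57080228e+00 -2.45246680e-04 -2.04342883e-01] 10.694451187369149 [-1.02556161  0.84014739 -1.71582819] [-0.01097811  0.01362139  0.01995991]
```

View pics/c15.png

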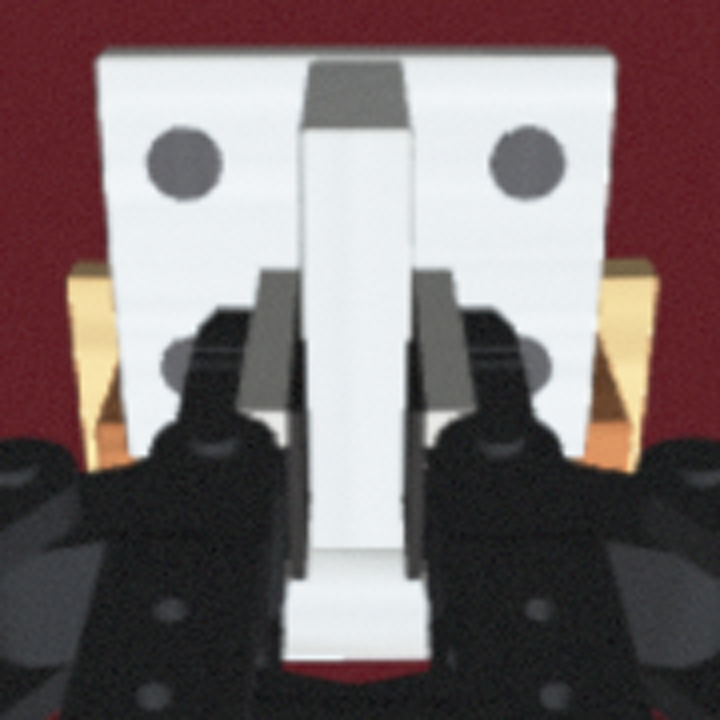

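View pics/c14.png

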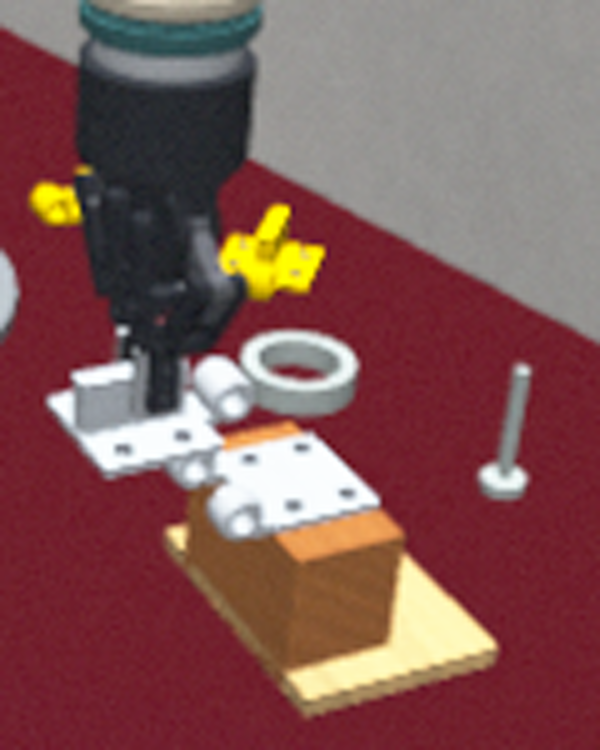

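View pics/top6.png

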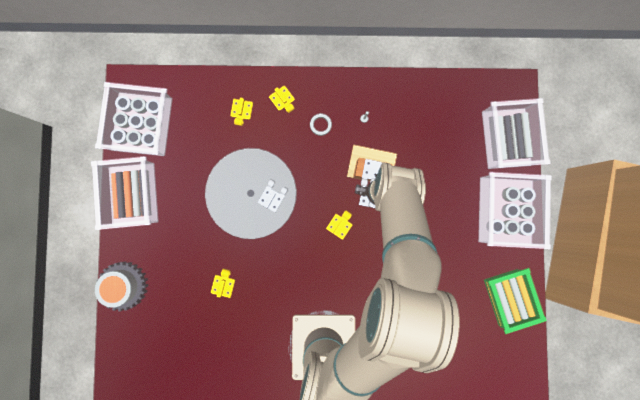

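Request:
servo_tool(increments=[{"dx":0,"dy":0.14,"dz":-0.5,"ax":0,"ay":0,"az":0.002,"claw":1},{"dx":0,"dy":0.14,"dz":-1.2,"ax":0,"ay":0,"az":0.002,"claw":1},{"dx":0,"dy":0.14,"dz":-2,"ax":0,"ay":0,"az":0.002,"claw":1},{"dx":0,"dy":0.14,"dz":-2.3,"ax":0,"ay":0,"az":0.002,"claw":1},{"dx":0,"dy":0.14,"dz":-2.3,"ax":0,"ay":0,"az":0.002,"claw":1},{"dx":0,"dy":0.14,"dz":-2.3,"ax":0,"ay":0,"az":0.002,"claw":1},{"dx":0,"dy":0.14,"dz":-2.3,"ax":0,"ay":0,"az":0.002,"claw":1},{"dx":0,"dy":0.14,"dz":-2.3,"ax":0,"ay":0,"az":0.002,"claw":1}])

```text
clock: 7.95
eef_pos: [492.6, -139.8, 124.5]
tool_rot: [-1.571, -0.0, -0.202]
force: [-0.0, -0.4, -2.0]
width: 11.0
```

```bash
python3 -c "
from h import *
print(read_state()['eef_pos']);d=snap('side','side7');s=read_state();print(s['clock'],s['eef_pos'],s['tool_rot'],s['width'],s['force'],s['torque'])
crop('side7',325,180,415,250,8,'c16')
"
```

```text
[ 492.63234652 -139.79377143  124.51107467]
8.0 [ 492.66111799 -139.8218565   124.56088949] [-1.57081056e+00 -6.09449437e-04 -2.02375900e-01] 10.71933283475919 [ 0.65607087  0.56022886 -2.6444297 ] [ 0.00442853  0.0073352  -0.02879564]
```

View pics/c16.png

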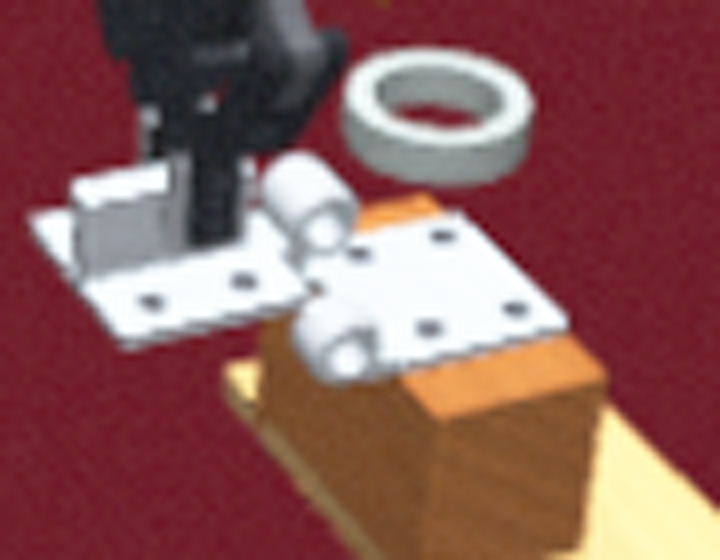

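```bash
python3 -c "
from h import *
S=load('side7');a=-.201
J=[532.4,-148.0,a]
P=lambda x,y,z:proj(S,loc(J,[x,y,z]))[0]
print('pred fixed',P(0,-33,92),'pred leaf',P(0,-13,124.9),'diff',P(0,-33,92)-P(0,-13,124.9),'meas diff',[27/8,128/8])
print('jac x,y,z',[(P(0,-13,124.9)-P(*(np.array([0,-13,124.9])+e))) for e in np.eye(3)])
print('fixed meas',cp(325,180,8,[(350,358),(323,230)]))
"
```

```text
pred fixed [367.77982146 223.39038192] pred leaf [364.79788692 207.43365801] diff [ 2.98193453 15.95672391] meas diff [3.375, 16.0]
jac x,y,z [array([-0.37266228,  0.08170666]), array([0.20186793, 0.21284988]), array([-0.03217715,  0.35586182])]
fixed meas [(368.3125, 224.3125), (364.9375, 208.3125)]
```

Request:
servo_tool(increments=[{"dx":0,"dy":0,"dz":-0.3,"ax":0,"ay":0,"az":0,"claw":1},{"dx":0,"dy":0,"dz":-0.7,"ax":0,"ay":0,"az":0,"claw":1},{"dx":0,"dy":0,"dz":-1.1,"ax":0,"ay":0,"az":0,"claw":1},{"dx":0,"dy":0,"dz":-1.4,"ax":0,"ay":0,"az":0,"claw":1},{"dx":0,"dy":0,"dz":-1.6,"ax":0,"ay":0,"az":0,"claw":1},{"dx":0,"dy":0,"dz":-1.6,"ax":0,"ay":0,"az":0,"claw":1}])

```text
clock: 8.5
eef_pos: [492.0, -139.6, 107.7]
tool_rot: [-1.571, 0.001, -0.202]
force: [-0.4, -0.9, -1.1]
width: 10.7
```

```bash
python3 -c "
from h import *
print(read_state()['eef_pos']);d=snap('side','side8');d=snap('wrist','wrist8');s=read_state();print(s['clock'],s['eef_pos'],s['tool_rot'],s['width'],s['force'],s['torque'])
crop('side8',325,180,415,250,8,'c17')
crop('wrist8',235,170,415,350,4,'c18')
"
```

```text
[ 492.00973604 -139.60437532  107.6920841 ]
8.6 [ 492.36474862 -139.72173491  108.1580497 ] [-1.57080158e+00  3.02292408e-04 -2.02317208e-01] 11.093807138241196 [ 0.73839756 -0.05844242 -1.63533457] [-0.01313269  0.01956526 -0.05240486]
```

View pics/c17.png

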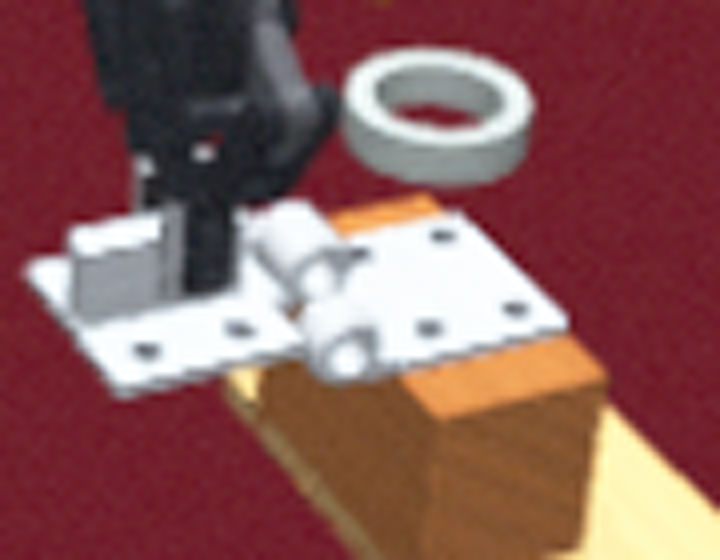

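View pics/c18.png

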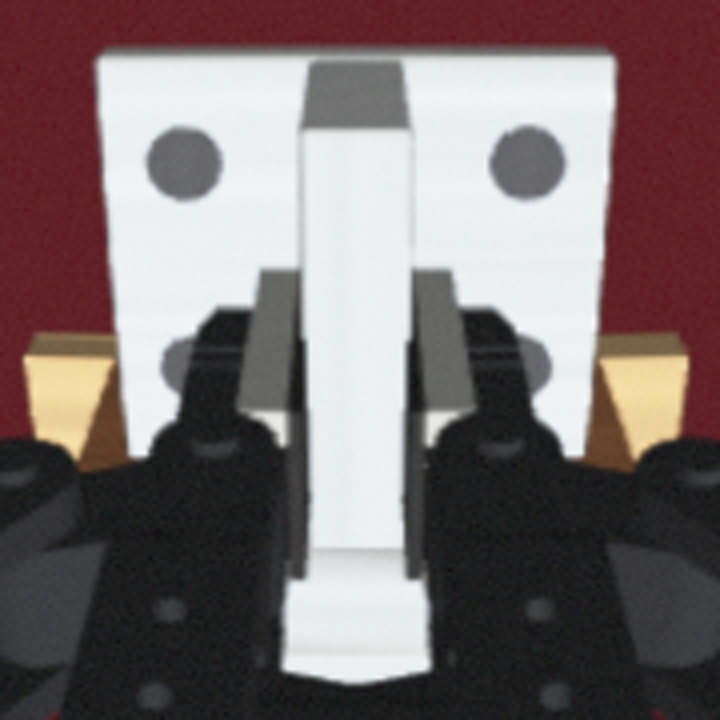

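Request:
servo_tool(increments=[{"dx":0,"dy":0,"dz":-0.2,"ax":0,"ay":0,"az":0,"claw":1},{"dx":0,"dy":0,"dz":-0.5,"ax":0,"ay":0,"az":0,"claw":1},{"dx":0,"dy":0,"dz":-0.8,"ax":0,"ay":0,"az":0,"claw":1},{"dx":0,"dy":0,"dz":-1.1,"ax":0,"ay":0,"az":0,"claw":1},{"dx":0,"dy":0,"dz":-1.4,"ax":0,"ay":0,"az":0,"claw":1},{"dx":0,"dy":0,"dz":-1.6,"ax":0,"ay":0,"az":0,"claw":1},{"dx":0,"dy":0,"dz":-1.68,"ax":0,"ay":0,"az":0,"claw":1},{"dx":0,"dy":0,"dz":-1.68,"ax":0,"ay":0,"az":0,"claw":1}])

```text
clock: 9.27
eef_pos: [492.3, -139.7, 91.2]
tool_rot: [-1.571, 0.001, -0.202]
force: [-0.3, -0.3, -1.8]
width: 10.8
```

Request:
servo_tool(increments=[{"dx":0,"dy":0,"dz":0,"ax":0,"ay":0,"az":0,"claw":1},{"dx":0,"dy":0,"dz":0,"ax":0,"ay":0,"az":0,"claw":1},{"dx":0,"dy":0,"dz":0,"ax":0,"ay":0,"az":0,"claw":1},{"dx":0,"dy":0,"dz":0,"ax":0,"ay":0,"az":0,"claw":1}])

```text
clock: 9.6
eef_pos: [492.5, -139.8, 91.6]
tool_rot: [-1.571, -0.0, -0.202]
force: [-0.2, -0.2, -1.8]
width: 10.8
```

```bash
python3 -c "
from h import *
print(read_state()['eef_pos']);d=snap('side','side9');d=snap('wrist','wrist9');d=snap('top','top9');s=read_state();print(s['clock'],s['eef_pos'],s['tool_rot'],s['width'],s['force'],s['torque'])
crop('side9',325,180,415,250,8,'c19')
crop('wrist9',235,170,415,350,4,'c20')
crop('top9',330,130,430,220,7,'c21')
"
```

```text
[ 492.49308154 -139.76330754   91.64737077]
9.75 [ 492.44421461 -139.72955528   91.58573495] [-1.57079243e+00 -7.55166224e-05 -2.02303729e-01] 10.943176458290983 [-1.10485079 -0.25417233 -2.07114101] [-0.0172791   0.01841865 -0.00792429]
```

View pics/c19.png

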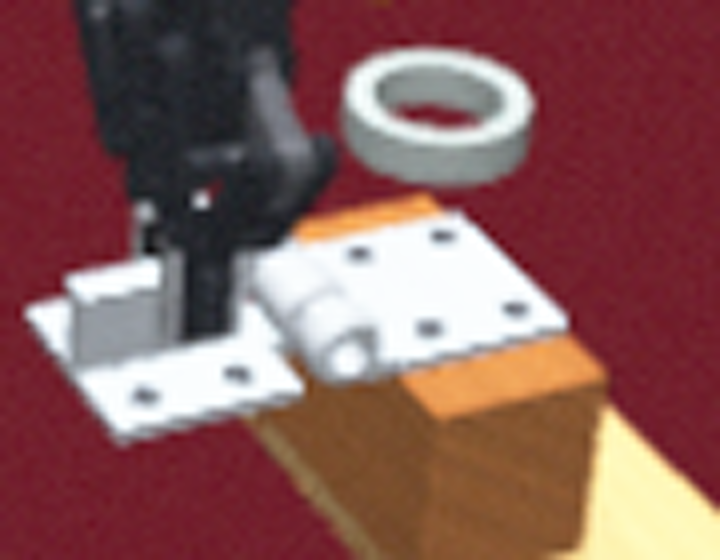

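View pics/c20.png

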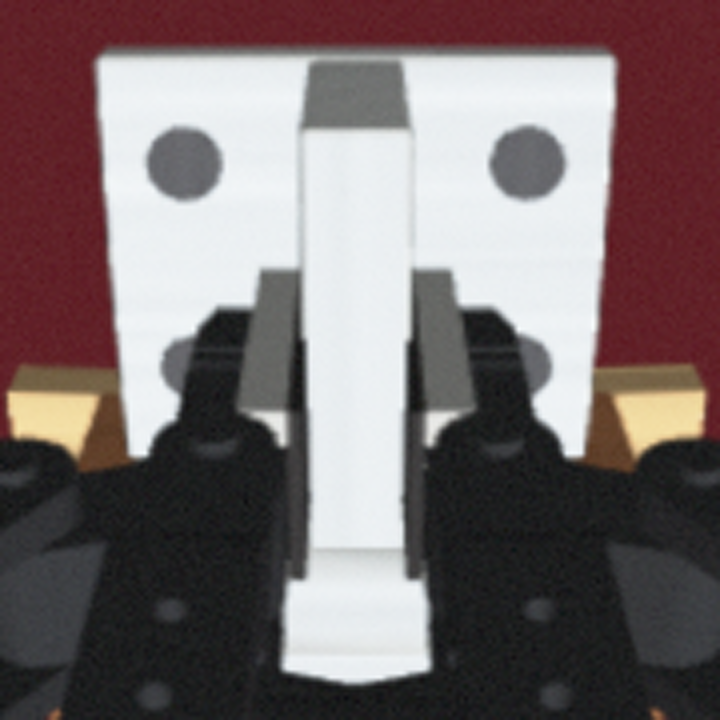

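View pics/c21.png

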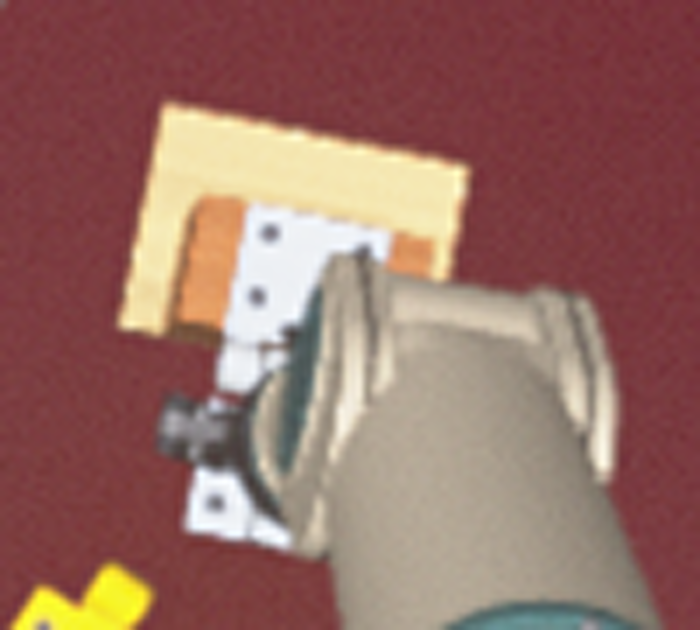

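```bash
python3 -c "
from h import *
im=cv2.imread('pics/side9.png')[205:232,350:380]
im0=cv2.imread('pics/side0.png')[205:232,350:380]
g=np.hstack([im,im0]); g=cv2.convertScaleAbs(g,alpha=1.6,beta=-150)
cv2.imwrite('pics/c22.png',cv2.resize(g,None,fx=13,fy=13,interpolation=cv2.INTER_CUBIC))
"
```

```text
(no output)
```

View pics/c22.png

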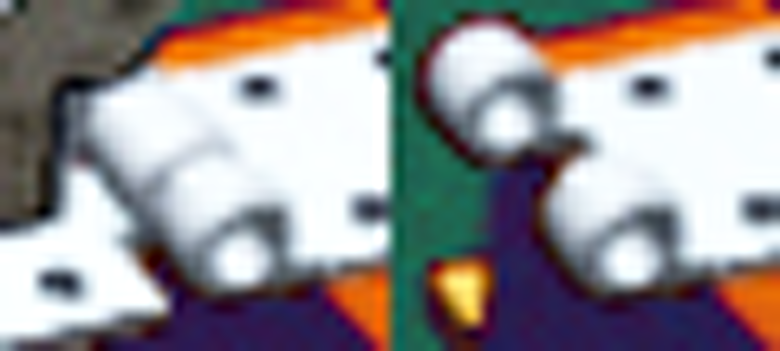

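```bash
python3 -c "
from h import *
S=load('side9');J=[579.45,-157.6,-.201]
b=loc(J,[-48,0,92])[0]
L=[b[0]-49*np.cos(-.201),b[1]-49*np.sin(-.201),-.201]
q=lambda P,M:(proj(S,loc(P,M))-[325,180]+.5)*8-.5
print('jamb plate',q(J,[[28,-33,86],[-32,-33,86],[28,33,86],[30,-55,80],[-30,-55,80]]).round(0).tolist())
print('leaf plate',q(L,[[33,-33,86],[-27,-33,86],[-27,33,86],[-27,-6,114],]).round(0).tolist())
"
```

```text
jamb plate [[563.0, 315.0], [391.0, 356.0], [452.0, 207.0], [606.0, 369.0], [433.0, 412.0]]
leaf plate [[297.0, 379.0], [112.0, 422.0], [21.0, 302.0], [77.0, 293.0]]
```

```bash
python3 -c "
from h import *
print(finish_job())"
```

```text
the job is handed in; nothing more can be done
None
```

I picked the one-knuckle leaf off the turntable by its rib and brought it level over the jamb. I then lowered it between the two fixed knuckles with its plate on the open side. I handed the job in at about 9.8 s on the clock, with the leaf still held in mid-air.

**Last checks**
- **Position:** the TCP stood at (492.4, -139.7, 91.6) mm, which puts the loose bore at about 92 mm. The tool was vertical and within about 0.001 rad of the jamb's measured yaw.
- **Force:** the wrist force was only about 2 N, close to the leaf's own weight, so there was no sign of pressing. The grip showed no slip in the wrist pictures.
- **Side view:** the three knuckles looked collinear, and both plates sat on the model to about 0.5 mm.
- **Wrist view:** the knuckle was centred in the gap to about 0.3 mm.
- **Left alone:** I did not touch the two-knuckle leaf, pin, ring or yellow look-alikes. The first two-knuckle leaf, pin and ring all looked in place in the last clear pictures.

**What disagreed:** the three cameras' estimates of the jamb's bore position differed by about 2 mm. I went by the wrist camera because it saw both parts. Fitting height freely from that camera gave values 1–3 mm low, so for height I used the stated sizes instead. The bore itself was hidden at the end, so its alignment comes from the outlines and plate corners, good to about 1 mm.

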